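# Return bench supplies to their foam cut-outs

### The job

Tidy the bench: take the white jar, the amber bottle, the blue capacitor and the black power adapter that stand about the front and right of the bench (not the jars in the cardboard tray) and put them back into the foam inserts, each in the one whose cut-out matches its shape and size, standing upright (the adapter flat) and fully down on the yellow floor. Leave the roll of tape and the circuit board where they lie.

Things in the scene. Friction and masses are not known exactly. Their poses are not given: they have to be found in the camera images.
- jar: loose white screw-top jar standing on the bench (not one of those in the cardboard tray far left): body 54 mm across, 46 mm high, under a white lid 60 mm across from z = 44 to 66 mm. Origin: centre of its underside, z up. Rigid, 0.05 to 0.11 kg. Grip it round the lid.
- bottle: loose amber squeeze bottle with red cap and needle tip, standing, 106 mm high: body 34 mm across up to z = 60 mm, cap 18 mm across up to 78 mm, thin needle above. Origin: centre of its underside, z up. Rigid, 0.04 to 0.09 kg. Grip it round the body.
- capacitor: loose dark blue electrolytic capacitor with a white stripe, an upright can 18 mm across and 32 mm high. Origin: centre of its underside, z up. About 0.02 kg.
- adapter: loose black plug-in power adapter lying flat, a block 46 mm (its x) by 72 mm (its y) and 34 mm high. Origin: centre of its underside, z up. 0.12 to 0.26 kg. Grip it across its 46 mm.
- jar_pad: fixed square foam insert, 100 x 100 x 14 mm, flat on the bench: 9 mm of black foam on a 5 mm yellow base, with a cut-out in its middle, 9 mm deep, where the yellow shows: round, 66 mm across, the largest round one. Origin: centre of its underside, z up; cut-out floor at z = 5 mm, top at 14 mm. The four inserts swap places.
- bottle_pad: fixed square foam insert, 100 x 100 x 14 mm, flat on the bench: 9 mm of black foam on a 5 mm yellow base, with a cut-out in its middle, 9 mm deep, where the yellow shows: round, 46 mm across, the middle-sized round one. Origin: centre of its underside, z up; cut-out floor at z = 5 mm, top at 14 mm. The four inserts swap places.
- capacitor_pad: fixed square foam insert, 100 x 100 x 14 mm, flat on the bench: 9 mm of black foam on a 5 mm yellow base, with a cut-out in its middle, 9 mm deep, where the yellow shows: round, 28 mm across, the smallest round one. Origin: centre of its underside, z up; cut-out floor at z = 5 mm, top at 14 mm. The four inserts swap places.
- adapter_pad: fixed square foam insert, 100 x 100 x 14 mm, flat on the bench: 9 mm of black foam on a 5 mm yellow base, with a cut-out in its middle, 9 mm deep, where the yellow shows: a rectangle, 58 by 84 mm. Origin: centre of its underside, z up; cut-out floor at z = 5 mm, top at 14 mm; the cut-out's 58 mm run along its x and its 84 mm along its y. The four inserts swap places.
- tape: loose roll of yellow insulating tape lying flat, 62 x 67 x 18 mm, about 0.05 kg. Origin: centre of its underside. Not to be disturbed.
- board: loose green circuit board with black and blue parts lying flat, 58 x 64 x 15 mm, about 0.035 kg. Origin: centre of its underside. Not to be disturbed.
Mind the look-alikes: they are no part of the job. Leave any purple look-alike of the adapter alone.

How it is judged:
At the end, for the whole second after the job is handed in: The jar, bottle, capacitor and adapter each stand upright (within 0.12 rad) and still in their own foam insert, down on the cut-out's floor (within 3 mm) and within 12 mm of its centre, the adapter's long side along the rectangle's long side within 0.25 rad (horizontal distance between jar and jar_pad below 0.012 m and z of jar in the frame of jar_pad between 0.001 and 0.008 m and angle between each of jar, bottle, capacitor, adapter's own z axis and vertical below 0.12 rad and linear speed of each of jar, bottle, capacitor, adapter below 0.02 m/s and horizontal distance between bottle and bottle_pad below 0.012 m and z of bottle in the frame of bottle_pad between 0.001 and 0.008 m and horizontal distance between capacitor and capacitor_pad below 0.012 m and z of capacitor in the frame of capacitor_pad between 0.001 and 0.008 m and horizontal distance between adapter and adapter_pad below 0.012 m and z of adapter in the frame of adapter_pad between 0.001 and 0.008 m and angle between the y axis of adapter and the y axis of adapter_pad, either way round below 0.25 rad); the robot touches nothing.
It fails at once if the roll of tape is disturbed (moved more than 15 mm) (distance of tape from where it was at the start of the episode above 0.015 m).
It fails at once if the circuit board is disturbed (moved more than 15 mm) (distance of board from where it was at the start of the episode above 0.015 m).
It also fails if it takes over 122 s, if anything falls off the work surface, if the arm or the gripper's body presses on something with over 40 N, if the wrist force passes 120 N, or if a joint passes its speed limit or range.

### The arm

A 6-joint arm with a two-finger parallel gripper is mounted at the origin on a cart in front of the work surface, level with it; the furniture and walls round the work are solid. World frame = base frame: x ahead of the robot, y to its left, z up, the work surface at z = 0. Lengths are in m, angles in rad, forces in N, time in s.
With the tool pointing down it reaches from about 0.425 to 0.95 m from the base axis. Payload 3.5 kg.
Tool frame: the origin (TCP) lies between the finger pads; the fingertips stand 11 mm ahead of it and the grasp point (between the pads) lies 8 mm behind it; z points along the fingers, y is the line along which they close (so a half turn about z gives the same grasp; the last joint's range is limited). The gripper opens to 85 mm and grips with 20 to 120 N. Pads are 22 mm wide; open, the fingers measure 114 mm over their backs; the gripper's body (76 mm by 85 mm) begins 54 mm behind the grasp point. The pads swing forward as they close: fully open they stand 13 mm farther back than shut.
Start: joints at [-1.433, 0.286, 1.577, -0, 1.279, -0.15], TCP at [0.192, -0.647, 0.215] pointing down, gripper open.
Joint ranges: [-2.77, 2.77], [-0.9, 2.22], [0.21, 2.48], [-1.53, 4.67], [0.24, 2.81], [-2.84, 2.84]. Speed limits (rad/s): [2.79, 2.79, 3.14, 3.14, 3.14, 3.14].

### API

Orientations are given as a rotation vector (axis times angle).
In Python, from bench import move_ptp, line_to, set_joints, open_jaws, grab, hold, solve_ik, snapshot, calibration, MotionError, close_job, boxes_of, get_clock, get_joint_pos, get_qvel, get_joint_torque, get_tool_pos, get_eef_rot, get_wrist_force, get_wrist_torque, get_gripper_width, get_grasp_force gives the robot as it stands. The module is installed in compiled form; this text tells all that it offers. Calls block until the motion is done:
- move_ptp(position, orientation): joint-space move of the TCP to a pose.
- line_to(position, attitude=None, feed=0.15): straight line of the TCP; attitude=None keeps the orientation; feed is the mean speed in m/s.
- set_joints(angles): joint-space move.
- open_jaws() and grab(): open the fingers fully, or close them until they stop; the grip force is fixed at half the most.
- hold(seconds).
- solve_ik(position, orientation): joint angles nearest the present ones, or None.
- snapshot(name): name is "scene" or "top" or "wrist"; returns (picture, depth): 480x640x3 uint8, red, green, blue; 480x640 float32, m along the optical axis (not along the pixel's ray), 0 where there is no reading.
- calibration(name): a dict with "K" (3x3 intrinsics, pixels), "rvec" (rotation vector, rad) and "tvec" (3), from world to camera coordinates, as OpenCV has them. Camera axes: x right, y down, z forward; pixel columns grow to the right and rows downward; lengths in m; the calibration is good to about 2 mm. A picture is of the moment at which its call begins: read the wrist's pose just before it. calibration takes no time and is no camera call; for the wrist camera it gives the pose at the moment of the call.
A pose or a line that the arm cannot do raises MotionError and nothing moves.
- close_job(): hands the job in; it is judged then, once.
Trained networks look in the newest picture that a camera, given by its name, has taken for a name from the list of things; names that differ only in an ending like _2 or _b are one class to them, and where a whole thing is asked for, a point or a joint stands for the part that bears it (a point fixed in the world has none). Each returns a list of dicts, best first, with "conf" (0 to 1); they miss things now and then, are a little off and sometimes report something else, mostly with a low value. They report only what shows in the picture. A call takes as long as a camera call. They do not tell look-alikes from the thing itself.
- boxes_of(camera, target): "bbox" ([left, top, right, bottom] in pixels, round what is visible of it).
Readings, each from a call of its own:
- get_clock(): time.
- get_joint_pos(): joint angles.
- get_qvel(): joint speeds.
- get_joint_torque(): joint torques, N m.
- get_tool_pos(): TCP position.
- get_eef_rot(): TCP orientation.
- get_wrist_force(): force on the tool from outside, world axes, zero at the start.
- get_wrist_torque(): the same for the moment, N m.
- get_gripper_width(): opening from 0.0 (shut) to 1.0 (fully open).
- get_grasp_force(): force on a finger pad.
Only numpy, scipy, OpenCV 4.12 (cv2) and the standard library are available. Lean on these libraries where they do the work, as an engineer would, in place of code of your own. Each camera call takes 0.05 s, during which the arm holds its last target. There are 200 camera calls.

## Working session

There is one attempt and no reset: what is moved stays moved. The work goes in short steps, each a Python script; the robot and the scene stay as the last script left them, time stands still between calls to the robot, and variables do not carry over. Pictures are saved under pics/ and viewed, at most 14 in all, crops included, and the job is handed in when it is done.

```bash
mkdir -p pics
python3 - <<'E'
from bench import *
import cv2,numpy as np
for n in("scene","top"):
    p,d=snapshot(n); cv2.imwrite(f"pics/{n}0.png",p[:,:,::-1]); np.savez(f"{n}0.npz",p=p,d=d)
    c=calibration(n); print(n,c)
    for t in "jar bottle capacitor adapter jar_pad bottle_pad capacitor_pad adapter_pad tape board".split():
        print(t,[(np.round(b["bbox"]).astype(int).tolist(),round(b["conf"],2)) for b in boxes_of(n,t)[:4]])
print(get_eef_rot(),get_clock())
E
```

```text
scene {'K': array([[551.03540529,   0.        , 319.32326825],
       [  0.        , 551.03540529, 237.67896458],
       [  0.        ,   0.        ,   1.        ]]), 'rvec': array([ 1.88373103, -0.8565904 ,  0.53802522]), 'tvec': array([-0.3292984 ,  0.18914459,  1.06122051])}
jar [([448, 247, 480, 283], 0.93)]
bottle [([325, 236, 338, 270], 0.62)]
capacitor []
adapter [([359, 268, 395, 297], 0.8), ([246, 248, 282, 274], 0.62)]
jar_pad [([221, 217, 274, 242], 0.67)]
bottle_pad [([241, 193, 264, 214], 0.75)]
capacitor_pad [([209, 214, 239, 231], 0.51)]
adapter_pad [([254, 202, 302, 224], 0.6)]
tape [([408, 252, 432, 273], 0.88)]
board [([406, 303, 436, 323], 0.57)]
top {'K': array([[497.10829508,   0.        , 323.87357053],
       [  0.        , 497.10829508, 247.17194318],
       [  0.        ,   0.        ,   1.        ]]), 'rvec': array([ 2.20688004, -2.14871469,  0.06044678]), 'tvec': array([9.68932551e-04, 4.82376797e-01, 1.18670265e+00])}
jar [([461, 187, 490, 212], 0.96), ([215, 183, 267, 232], 0.28)]
bottle [([354, 258, 372, 272], 0.49)]
capacitor [([305, 260, 309, 260], 0.57)]
adapter [([296, 292, 329, 320], 0.88), ([406, 256, 441, 289], 0.62)]
jar_pad [([218, 241, 268, 287], 0.86)]
bottle_pad [([158, 179, 204, 232], 0.82), ([461, 185, 488, 214], 0.26)]
capacitor_pad [([162, 239, 209, 288], 0.97)]
adapter_pad [([215, 181, 264, 232], 0.95)]
tape [([414, 190, 438, 218], 0.56), ([161, 242, 208, 285], 0.52), ([357, 258, 372, 270], 0.31)]
board [([460, 263, 490, 293], 0.83)]
[ 3.10908172e+00  4.50527689e-01 -1.98850433e-05] 1.1
```

View pics/scene0.png

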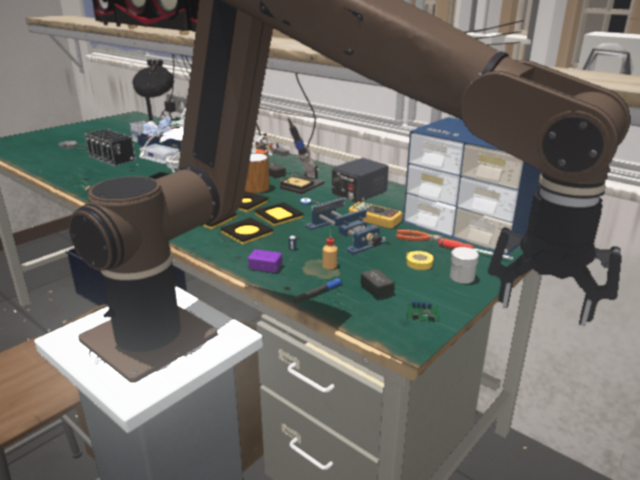

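View pics/top0.png

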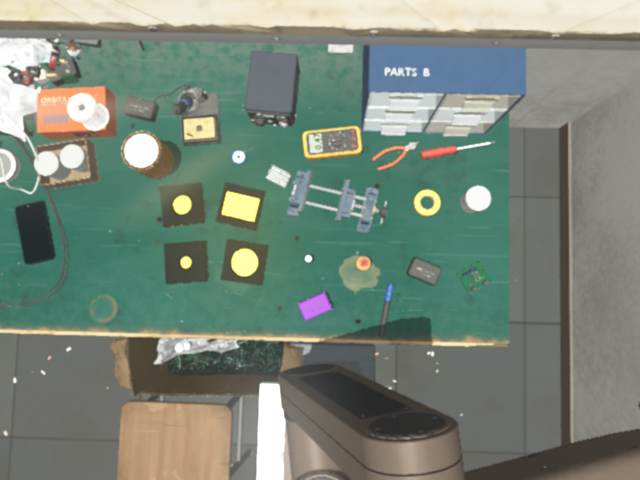

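The scene shows the four targets, with their top-image pixels: jar (478,198), bottle (363,263), capacitor (308,258) and adapter (424,270). The purple block at (315,305) is a decoy. The inserts are: jar (244,262), adapter (241,206), bottle (182,205), capacitor (186,262). Next I'll localise them.

```bash
cat > h.py <<'E'
from bench import *
import cv2,numpy as np
from scipy.spatial.transform import Rotation as R
def cloud(d,c):
    v,u=np.mgrid[:480,:640]; K=c["K"]
    P=np.stack([(u-K[0,2])/K[0,0]*d,(v-K[1,2])/K[1,1]*d,d],-1)
    P=(P-np.ravel(c["tvec"]))@cv2.Rodrigues(np.array(c["rvec"]))[0]
    P[d<=0]=np.nan
    return P
def ray(px,z,c):
    K=c["K"];Rm=cv2.Rodrigues(np.array(c["rvec"]))[0];o=-Rm.T@np.ravel(c["tvec"])
    px=np.atleast_2d(px).astype(float);r=np.c_[(px-K[:2,2])/K[0,0],np.ones(len(px))]@Rm
    return o+r*((z-o[2])/r[:,2])[:,None]
def rot(yaw): # tool down, finger-closing line (tool y) at angle yaw from world x
    y=np.array([np.cos(yaw),np.sin(yaw),0]);z=np.array([0,0,-1.]);x=np.cross(y,z)
    return R.from_matrix(np.c_[x,y,z]).as_rotvec()
E
python3 - <<'E'
from h import *
f=np.load("top0.npz");p,d=f["p"],f["d"];c=calibration("top");P=cloud(d,c)
hsv=cv2.cvtColor(p,cv2.COLOR_RGB2HSV)
for n,(u,v) in dict(jar_pad=(244,262),adapter_pad=(241,206),bottle_pad=(182,205),cap_pad=(186,262)).items():
    m=((hsv[...,0]>20)&(hsv[...,0]<35)&(hsv[...,1]>120)&(hsv[...,2]>120)).astype(np.uint8)
    m[:v-22]=0;m[v+22:]=0;m[:,:u-25]=0;m[:,u+25:]=0
    k,l,s,ce=cv2.connectedComponentsWithStats(m)
    i=1+s[1:,4].argmax();pts=np.argwhere(l==i)[:,::-1].astype(np.float32)
    W=ray(pts,.005,c)[:,:2].astype(np.float32)
    print(n,s[i,4],W.mean(0).round(4),cv2.minAreaRect(W), "diam",2*np.sqrt(s[i,4]/np.pi)*1.2/497, "z",np.nanmedian(P[l==i][:,2]))
for n,(u,v),r in [("jar",(478,198),22),("bottle",(363,263),20),("cap",(308,258),10),("adapter",(424,270),24),("tape",(427,202),18),("board",(475,277),20),("purple",(315,305),20),("vise",(338,200),50)]:
    Q=P[v-r:v+r,u-r:u+r].reshape(-1,3);Q=Q[Q[:,2]>.010];z=np.percentile(Q[:,2],90)
    T=Q[Q[:,2]>z-.012][:,:2].astype(np.float32)
    print(n,len(T),"zmax",Q[:,2].max().round(3),z.round(3),((T.max(0)+T.min(0))/2).round(4),T.mean(0).round(4),cv2.minAreaRect(T), "all",Q.min(0)[:2].round(3),Q.max(0)[:2].round(3))
print(np.linalg.inv(cv2.Rodrigues(c["rvec"])[0])@-c["tvec"])
E
```

```text
jar_pad 113 [0.4437 0.2089] ((0.44166362285614014, 0.2072729617357254), (0.068539097905159, 0.06637134402990341), 1.5486258268356323) diam 0.0289613724224001 z 0.010649347355420594
adapter_pad 168 [0.5814 0.2268] ((0.5793408751487732, 0.22407609224319458), (0.08738871663808823, 0.06283187866210938), 78.11155700683594) diam 0.035312995371097555 z 0.010324837847495895
bottle_pad 92 [0.5802 0.3677] ((0.5801756978034973, 0.3681097626686096), (0.046285491436719894, 0.04696892201900482), 47.012413024902344) diam 0.026132071049365036 z 0.009646642575994194
cap_pad 49 [0.4377 0.3524] ((0.4377477169036865, 0.3521021008491516), (0.029571855440735817, 0.027075478807091713), 2.649794578552246) diam 0.01907119719034669 z 0.010883226022299996
jar 515 zmax 0.071 0.067 [ 0.6037 -0.3422] [ 0.6025 -0.341 ] ((0.6029614210128784, -0.3415420651435852), (0.058060720562934875, 0.058275122195482254), 20.533300399780273) all [ 0.574 -0.372] [ 0.633 -0.312]
bottle 50 zmax 0.096 0.072 [ 0.4453 -0.0794] [ 0.4447 -0.0787] ((0.445308119058609, -0.07942631840705872), (0.0164420697838068, 0.016276493668556213), 89.
[... 603 characters left out ...]
026), 31.254758834838867) all [ 0.566 -0.263] [ 0.629 -0.197]
board 53 zmax 0.017 0.015 [ 0.4152 -0.352 ] [ 0.417  -0.3504] ((0.41627389192581177, -0.35203999280929565), (0.04872194677591324, 0.04332509636878967), 32.512245178222656) all [ 0.386 -0.382] [ 0.444 -0.323]
purple 582 zmax 0.04 0.036 [0.3405 0.0322] [0.34  0.033] ((0.3398260176181793, 0.03306398168206215), (0.04582739248871803, 0.0720028281211853), 25.44526481628418) all [ 0.307 -0.007] [0.374 0.075]
vise 566 zmax 0.08 0.074 [0.5989 0.0207] [0.6007 0.0291] ((0.599260151386261, 0.02128990739583969), (0.1334344893693924, 0.09955150634050369), 78.27774047851562) all [ 0.52  -0.136] [0.726 0.107]
[ 0.39730554 -0.00567824  1.21781261]
```

Run:
```python
from h import *
for n,(x,y),zs in [("adapter",(.43,-.2265),(.022,.15,.25)),("cap",(.453,.0515),(.025,.15,.25)),("bottle",(.445,-.079),(.048,.15,.25)),("jar",(.603,-.3415),(.043,.15,.25)),("pads",(.51,.285),(.15,.3)),("cp",(.4377,.352),(.03,.15,.25)),("jp",(.442,.2073),(.05,.25)),("bp",(.58,.368),(.05,.25))]:
    print(n,[solve_ik([x,y,z],rot(np.arctan2(y,x))) is not None for z in zs])
for n,(x,y,z) in dict(right=(.5,-.27,.32),mid=(.47,-.02,.3),pads=(.5,.28,.3)).items():
    try: move_ptp([x,y,z],rot(np.arctan2(y,x)))
    except MotionError as e: print(n,e); continue
    hold(.3); c=calibration("wrist");p,d=snapshot("wrist")
    np.savez(f"w_{n}.npz",p=p,d=d,**c); cv2.imwrite(f"pics/w_{n}.png",p[:,:,::-1]); print(n,get_clock(),get_tool_pos())
ims=[cv2.resize(cv2.imread(f"pics/w_{n}.png"),(400,300)) for n in("right","mid","pads")]
cv2.imwrite("pics/w_all.png",np.vstack([np.hstack(ims[:2]),np.hstack([ims[2],ims[2]*0])]))
```

```text
adapter [True, True, True]
cap [True, True, True]
bottle [True, True, True]
jar [True, True, True]
pads [True, True]
cp [True, True, True]
jp [True, True]
bp [True, True]
right 3.2583 [ 0.49983946 -0.27041131  0.31986686]
mid 4.6 [ 0.47018931 -0.02070547  0.2999262 ]
pads 6.1083 [0.5002808  0.27926086 0.3001673 ]
```

View pics/w_all.png

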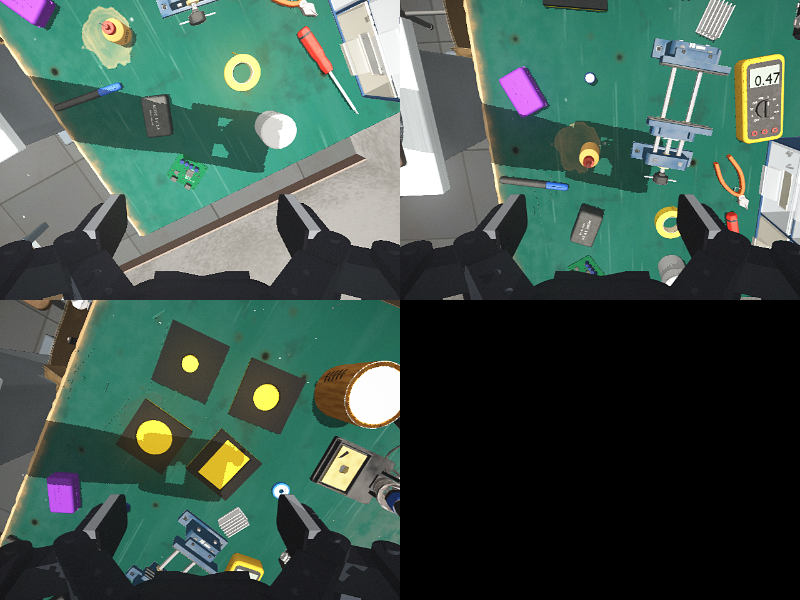

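The wrist views show everything clearly: the adapter and jar in the right-hand view, the capacitor and bottle in the middle one, and all four inserts in the last. I'll fit positions from these and compare them with the top camera.

Run:
```python
from h import *
f=np.load("w_pads.npz");p=f["p"];P=cloud(f["d"],f)
hsv=cv2.cvtColor(p,cv2.COLOR_RGB2HSV)
m=((hsv[...,0]>18)&(hsv[...,0]<36)&(hsv[...,1]>140)&(hsv[...,2]>70)).astype(np.uint8)
k,l,s,ce=cv2.connectedComponentsWithStats(cv2.morphologyEx(m,cv2.MORPH_OPEN,np.ones((3,3))))
for i in range(1,k):
    if s[i,4]<200: continue
    W=ray(np.argwhere(l==i)[:,::-1],.005,f)[:,:2].astype(np.float32)
    r=cv2.minAreaRect(cv2.convexHull(W)); print(ce[i].round(),s[i,4],W.mean(0).round(4),np.round(r[0],4),np.round(r[1],4),round(r[2],1),"z",np.nanmedian(P[l==i][:,2]).round(4))
for v,n,(x,y),zr,rr in [("right","jar",(.603,-.3415),(.058,.08),.045),("right","adapter",(.43,-.2265),(.027,.045),.05),("mid","adapter",(.43,-.2265),(.027,.045),.05),("mid","cap",(.453,.0515),(.026,.04),.02),("mid","bottle",(.445,-.079),(.054,.064),.03),("right","bottle",(.445,-.079),(.072,.082),.02),("mid","bottle",(.445,-.079),(.072,.082),.02)]:
    f=np.load(f"w_{v}.npz");Q=cloud(f["d"],f).reshape(-1,3)
    Q=Q[(np.hypot(Q[:,0]-x,Q[:,1]-y)<rr)&(Q[:,2]>zr[0])&(Q[:,2]<zr[1])]
    T=Q[:,:2].astype(np.float32); r=cv2.minAreaRect(T)
    print(v,n,len(T),"z",np.median(Q[:,2]).round(4),"mean",T.mean(0).round(4),"rect",np.round(r[0],4),np.round(r[1],4),round(r[2],1),"circ",np.round(cv2.minEnclosingCircle(T)[0],4),np.round(cv2.minEnclosingCircle(T)[1],4))
```

```text
[425. 155.] 1412 [0.5801 0.3653] [0.5801 0.3652] [0.0449 0.045 ] 29.2 z 0.0053
[246. 219.] 2527 [0.4411 0.2056] [0.4413 0.2053] [0.0653 0.0632] 29.2 z 0.0052
[358. 264.] 3272 [0.5797 0.2212] [0.5798 0.2204] [0.0841 0.0576] 78.2 z 0.0053
[392. 422.] 1141 [0.7324 0.0509] [0.7391 0.0472] [0.0824 0.0498] 11.9 z 0.0232
right jar 2561 z 0.066 mean [ 0.6031 -0.344 ] rect [ 0.6035 -0.345 ] [0.0583 0.0586] 62.4 circ [ 0.6033 -0.3457] 0.03
right adapter 2690 z 0.034 mean [ 0.4321 -0.229 ] rect [ 0.4309 -0.2302] [0.0724 0.0458] 68.3 circ [ 0.4312 -0.2297] 0.0402
mid adapter 2047 z 0.0341 mean [ 0.4311 -0.2263] rect [ 0.4308 -0.2293] [0.0726 0.0459] 68.0 circ [ 0.4305 -0.2287] 0.0403
mid cap 258 z 0.0322 mean [0.4535 0.0488] rect [0.4537 0.0486] [0.0165 0.0171] 87.3 circ [0.4534 0.0487] 0.009
mid bottle 95 z 0.0553 mean [ 0.4462 -0.0758] rect [ 0.4459 -0.0771] [0.014  0.0224] 81.4 circ [ 0.4454 -0.0809] 0.0115
right bottle 104 z 0.0739 mean [ 0.4464 -0.0823] rect [ 0.4457 -0.0817] [0.0164 0.0145] 36.7 circ [ 0.4456 -0.0821] 0.0086
mid bottle 63 z 0.0744 mean [ 0.4449 -0.0807] rect [ 0.4447 -0.0816] [0.0139 0.0141] 86.1 circ [ 0.445  -0.0844] 0.0067
```

```bash
cat >> h.py <<'E'
def pick(x,y,z,yaw,zup=.2):
    o=rot(yaw); move_ptp([x,y,zup],o); line_to([x,y,z+.04],feed=.25); line_to([x,y,z],feed=.06)
    grab(); print("width",get_gripper_width(),"F",get_grasp_force()); z0=get_tool_pos()[2]
    line_to([x,y,zup],feed=.15); print("lifted width",get_gripper_width(),"F",get_grasp_force(),"t",get_clock()); return z0
def place(x,y,z,yaw,zup=.2):   # z = TCP height at the grasp on the bench
    o=rot(yaw); move_ptp([x,y,zup],o); line_to([x,y,z+.03],feed=.15); hold(.2); f0=get_wrist_force()
    for dz in (.012,.009,.0075,.006,.005):
        line_to([x,y,z+dz],feed=.05); hold(.1); f=get_wrist_force()-f0; print(dz,f.round(1),get_tool_pos().round(4))
        if f[2]>4: break
    open_jaws(); hold(.2); line_to([x,y,zup],feed=.2); print("t",get_clock())
E
python3 - <<'E'
from h import *
f=np.load("w_pads.npz");hsv=cv2.cvtColor(f["p"],cv2.COLOR_RGB2HSV)
print(hsv[102,305])
m=(hsv[...,1]>130)&(hsv[...,0]>15)&(hsv[...,0]<40); m[:70]=0;m[135:]=0;m[:,:270]=0;m[:,340:]=0
k,l,s,ce=cv2.connectedComponentsWithStats(m.astype(np.uint8));i=1+s[1:,4].argmax()
W=ray(np.argwhere(l==i)[:,::-1],.005,f)[:,:2].astype(np.float32);print(s[i],W.mean(0),cv2.minAreaRect(W))
z=pick(.4309,-.2297,.022,np.radians(-21.8))
place(.5798,.2206,z,np.radians(-11.8))
E
```

```text
[ 30 140 255]
[290  87  28  29 584] [0.4375304  0.34910807] ((0.43726834654808044, 0.34959298372268677), (0.028478261083364487, 0.027917522937059402), 28.9410400390625)
width -0.0019109776170373879 F 0.0
lifted width -0.004750823630066638 F 0.0 t 11.625
0.012 [-0.1  0.8 -1.3] [0.5799 0.2206 0.034 ]
0.009 [ 0.   1.2 -1.4] [0.5798 0.2206 0.031 ]
0.0075 [ 0.6  0.6 -0.5] [0.5798 0.2206 0.0295]
0.006 [-0.8  0.4 -0.2] [0.5798 0.2206 0.028 ]
0.005 [ 0.3  0.2 -1.1] [0.5798 0.2206 0.027 ]
t 18.7
```

The grasp closed on nothing, so I'll look again.

```bash
cat >> h.py <<'E'
def find(n,x,y,zr,rr):
    c=calibration("wrist");p,d=snapshot("wrist");cv2.imwrite(f"pics/{n}.png",p[:,:,::-1]);Q=cloud(d,c).reshape(-1,3)
    Q=Q[(np.hypot(Q[:,0]-x,Q[:,1]-y)<rr)&(Q[:,2]>zr[0])&(Q[:,2]<zr[1])];T=Q[:,:2].astype(np.float32);r=cv2.minAreaRect(T)
    print(n,len(T),"z",np.median(Q[:,2]).round(4),"rect",np.round(r[0],4),np.round(r[1],4),round(r[2],1))
E
python3 - <<'E'
from h import *
move_ptp([.5,-.2,.3],rot(-.4));hold(.3);find("ad2",.431,-.23,(.02,.045),.07)
E
```

```text
ad2 2718 z 0.034 rect [ 0.4308 -0.2294] [0.0717 0.0461] 68.2
```

View pics/ad2.png

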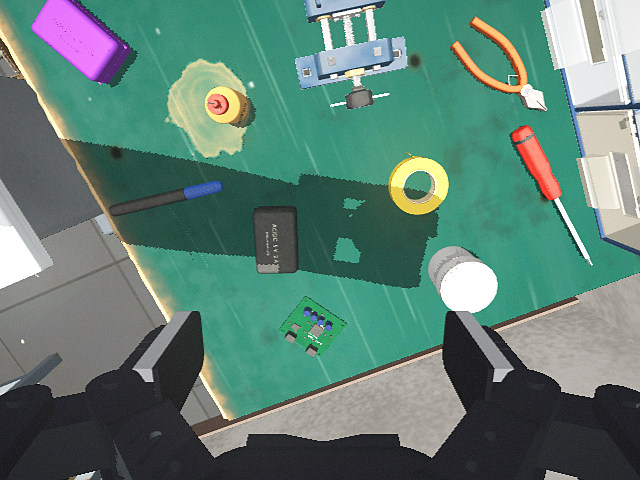

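Run:
```python
from h import *
c=calibration("wrist");t=get_tool_pos()
print(t,cv2.projectPoints(np.array([t,t+[0,0,-.011]]),c["rvec"],c["tvec"],c["K"],None)[0].ravel())
o=rot(np.radians(-21.8));x,y=.4309,-.2295
move_ptp([x,y,.15],o);line_to([x,y,.06],feed=.2);line_to([x,y,.022],feed=.06);hold(.2)
print(get_tool_pos(),get_eef_rot(),o,get_wrist_force(),get_gripper_width())
p,d=snapshot("wrist");cv2.imwrite("pics/ad3.png",p[:,:,::-1])
p,d=snapshot("scene");cv2.imwrite("pics/ad3s.png",cv2.resize(p[200:340,300:500,::-1],None,fx=3,fy=3))
```

```text
[ 0.50018747 -0.19956149  0.29987689] [322.17742214 297.03998102 322.20878661 286.97974442]
[ 0.43121453 -0.22974494  0.02243378] [2.60063382e+00 1.76087569e+00 3.95886702e-04] [2.60142826 1.76129935 0.        ] [ 0.01886143  0.3526662  -0.29937215] 0.9976430096904442
```

View pics/ad3.png

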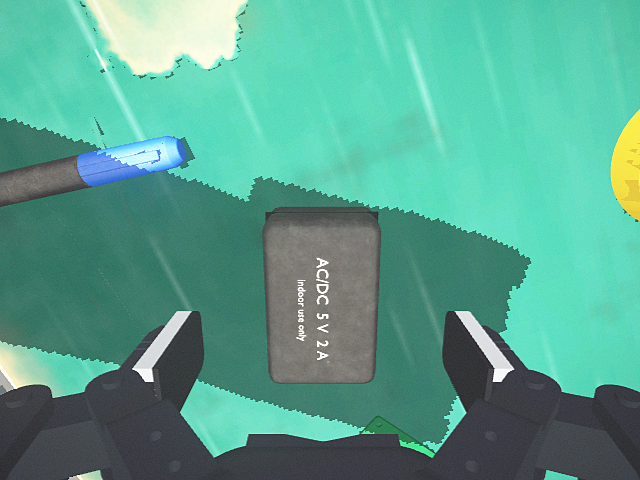

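View pics/ad3s.png

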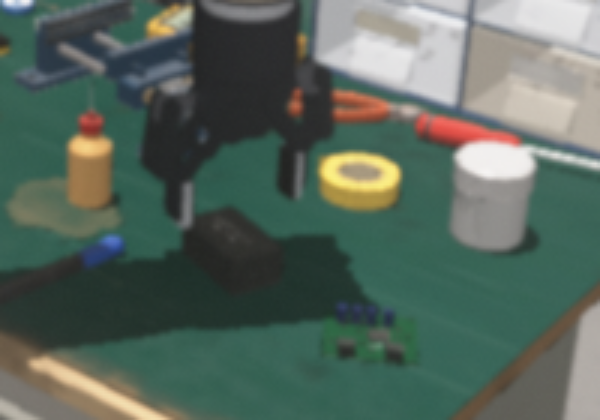

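The fingers sit clearly higher above the bench than the reported TCP suggests. I'll measure where the fingertips are from the depth images.

Run:
```python
from h import *
t=get_tool_pos();Rm=R.from_rotvec(get_eef_rot())
for n in("wrist","scene"):
    c=calibration(n);p,d=snapshot(n);P=cloud(d,c)
    L=Rm.inv().apply((P.reshape(-1,3)-t)).reshape(480,640,3)
    if n=="wrist":
        for u,v in((195,320),(190,360),(455,320),(470,345),(160,350),(320,300),(320,450),(600,100)): print((u,v),d[v,u].round(3),L[v,u].round(4),P[v,u].round(4))
    m=(abs(abs(L[...,1])-.047)<.012)&(abs(L[...,0])<.015)&(L[...,2]>-.06)&(L[...,2]<.012)
    print(n,m.sum(),np.nanmax(L[m][:,2]) if m.any() else 0, np.percentile(L[m],[1,50,99],axis=0).round(4) if m.any() else 0)
print(get_joint_pos())
```

```text
(195, 320) 0.137 [ 0.0075 -0.0426 -0.0356] [ 0.3943 -0.2068  0.0579]
(190, 360) 0.131 [-0.0024 -0.0425 -0.044 ] [ 0.3907 -0.2161  0.0663]
(455, 320) 0.132 [ 0.0098  0.0429 -0.04  ] [ 0.4746 -0.2365  0.0624]
(470, 345) 0.118 [ 0.0092  0.0429 -0.0543] [ 0.4743 -0.2371  0.0767]
(160, 350) 0.113 [ 0.0104 -0.045  -0.059 ] [ 0.3931 -0.2033  0.0813]
(320, 300) 0.161 [ 0.0038 -0.0009 -0.0114] [ 0.4317 -0.2258  0.0338]
(320, 450) 0.079 [ 0.0105 -0.0003 -0.0953] [ 0.4347 -0.2197  0.1176]
(600, 100) 0.172 [0.0801 0.117  0.0225] [ 5.695e-01 -1.988e-01 -1.000e-04]
wrist 7008 -0.029408183225619538 [[-0.0113 -0.0555 -0.0598]
 [ 0.0058 -0.042  -0.0482]
 [ 0.0107  0.0558 -0.0309]]
scene 233 -0.02847668649272268 [[-0.0141 -0.0569 -0.0594]
 [-0.0072  0.0414 -0.046 ]
 [ 0.0097  0.0554 -0.0288]]
[-6.97538429e-01  1.34042632e-01  2.15250648e+00 -2.25679344e-05
  8.54606310e-01 -3.17062157e-01]
```

Both cameras put the open fingertips 29 mm behind the reported TCP, where the spec implies about 2 mm. So the real TCP sits about 27 mm higher than reported, while sideways it is centred. I'll correct the commanded heights by 27 mm and continue.

Run:
```python
from h import *
x,y=.4309,-.2295;z=.022-.027
for (a,b,c) in [(.4537,.0487,-.002),(.4457,-.0817,.021),(.6033,-.345,.016)]: print(solve_ik([a,b,c],rot(np.arctan2(b,a))) is not None)
line_to([x,y,z],feed=.04);hold(.1);print(get_tool_pos(),get_wrist_force())
grab();print(get_gripper_width(),get_grasp_force());line_to([x,y,.06],feed=.1);print(get_gripper_width(),get_grasp_force(),get_wrist_force(),get_clock())
line_to([x,y,.2],feed=.2)
if get_gripper_width()>.3: place(.5798,.2206,z,np.radians(-11.8))
hold(.2);find("ad4",.58,.22,(.03,.05),.06)
```

```text
True
True
True
[ 0.43113903 -0.22969416 -0.00471744] [ 0.41341247  0.01822522 -0.76690393]
0.5223067199317147 63.62671494483948
0.5250515924600445 63.094178438186646 [-0.48157654  0.29887125 -0.89177011] 25.3333
0.012 [-0.6 -1.4  1.5] [0.58   0.2206 0.0071]
0.009 [ 0.3 -0.8  1.9] [0.5798 0.2206 0.0041]
0.0075 [ 0.2 -0.8  1.4] [0.5798 0.2206 0.0025]
0.006 [-0.4 -1.8  1.5] [0.5798 0.2206 0.001 ]
0.005 [-0.9 -1.2  4.6] [5.801e-01 2.207e-01 5.000e-04]
t 33.275
ad4 4920 z 0.039 rect [0.5801 0.2209] [0.0709 0.0461] 78.2
```

The adapter is seated (top at 39 mm, aligned and centred). Next are the capacitor and the bottle.

Run:
```python
from h import *
a=lambda x,y:np.arctan2(y,x)
for n,(x,y),h,(u,v),H,w in [("cap",(.4536,.0487),.023,(.4374,.3492),.037,.1),("bottle",(.4457,-.0817),.047,(.5801,.3653),.083,.25)]:
    z=h-.027
    pick(x,y,z,a(x,y))
    if get_gripper_width()<w: print("MISS",n);break
    place(u,v,z,a(u,v)); hold(.2); find(n+"_pl",u,v,(H-.007,H+.007),.03)
```

```text
width 0.18782146769960315 F 58.71018243546132
lifted width 0.18314506987038282 F 58.530838887090795 t 38.15
0.012 [ 0.2 -0.9 -0.4] [0.4375 0.3492 0.008 ]
0.009 [ 0.1 -0.3  0.7] [0.4374 0.3492 0.0051]
0.0075 [ 0.2 -0.1  0.7] [0.4374 0.3492 0.0035]
0.006 [ 0.9 -0.5 -0.7] [0.4373 0.3492 0.0019]
0.005 [-0.7 -0.5  3.7] [0.4377 0.3493 0.0014]
t 44.8333
cap_pl 407 z 0.0371 rect [0.4365 0.3492] [0.0175 0.0174] 81.4
width 0.358391875935718 F 59.46445298526669
lifted width 0.35886348233098275 F 59.33087404257094 t 50.1
0.012 [ 0.  -1.   0.6] [0.5802 0.3654 0.0321]
0.009 [-0.1 -0.3  0. ] [0.5801 0.3653 0.0291]
0.0075 [-0.2 -0.6  0.9] [0.5801 0.3653 0.0275]
0.006 [ 0.4 -1.1 -0.3] [0.5801 0.3653 0.026 ]
0.005 [-1.2 -0.9  4.7] [0.5803 0.3654 0.0257]
t 56.9667
bottle_pl 340 z 0.0768 rect [0.5792 0.3652] [0.0171 0.0169] 34.6
```

Run:
```python
from h import *
a=lambda x,y:np.arctan2(y,x)
x,y=.6033,-.345;u,v=.4412,.2055;z=.043-.027
pick(x,y,z,a(x,y))
if get_gripper_width()>.5:
    place(u,v,z,a(u,v)); hold(.2); find("jar_pl",u,v,(.064,.078),.045)
    move_ptp([.5,.26,.3],rot(.5));hold(.3)
    p,d=snapshot("wrist");cv2.imwrite("pics/end.png",p[:,:,::-1])
```

```text
width 0.6677106477846972 F 64.21358634950593
lifted width 0.6707919918587225 F 63.88739331392571 t 63.025
0.012 [-0.2  0.2  0.9] [0.4413 0.2055 0.028 ]
0.009 [-0.3 -0.3  0.8] [0.4412 0.2055 0.0251]
0.0075 [-0.9  0.2  1.5] [0.4412 0.2055 0.0235]
0.006 [ 0.5 -0.7  1.9] [0.4415 0.2056 0.0222]
0.005 [-1.6 -0.8  8.9] [0.4416 0.2055 0.0221]
t 70.1167
jar_pl 5033 z 0.071 rect [0.4412 0.2051] [0.0585 0.0586] 46.3
```

View pics/end.png

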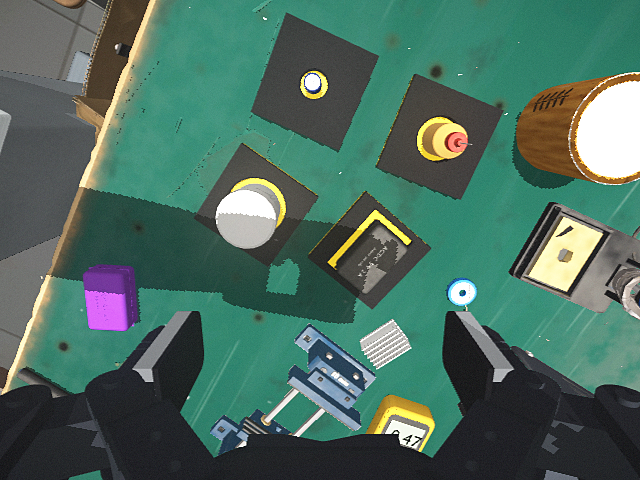

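All four stand in their own cut-outs: jar at pixel (248,217), adapter (372,260), bottle (442,140), capacitor (313,84). The measured heights agree with them being on the floor.

```bash
python3 -c "
from bench import *
print(close_job(),get_clock())"
```

```text
the job is handed in; nothing more can be done
the job is handed in; nothing more can be done
```

The jar, bottle, capacitor and adapter are each down in their matching insert, within about 1 mm of centre by the wrist camera. The tape and board were left alone, and the job was handed in at about 72 s; no verdict was returned.

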